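Bin a garlic bulb in a touch-top food-waste caddy

TASK

The garlic bulb has gone off and belongs in the food-waste caddy. Press the front of the caddy's lid in gently until its touch catch lets go and the lid springs open, put the garlic bulb inside, then swing the lid down again and press its front until the catch holds it shut. The catch is delicate, so press with no more force than it takes, and leave the lemon, the onion and the kitchen timer where they are.

Things in the scene. Friction and masses are not known exactly. Their poses are not given: they have to be found in the camera images.
- caddy: Food-waste caddy: open-topped grey plastic box, 170 mm front to back, 190 mm wide, rim 118 mm high, walls 3 mm, inner floor at 14 mm, steel bail folded against its front; fixed by rubber feet. White hinged lid. Origin: centre of its underside. x points from the front (catch side) to the back (hinge side), z up. Its front faces the robot's right. Never push the caddy or lid with over 14 N.
- lid_hinge (a point): Point on the lid's hinge axis (along the caddy's y) at mid width, 89 mm behind the caddy's origin, 133 mm up. The lid is a 5 mm plate, 201 mm wide, from 6 to 180 mm in front of this axis, outer face 5 to 7 mm off the plane through the axis, with an 18 mm skirt. A spring drives it open: about 5.5 N at the press pad when shut, 1.5 N when open; a damper slows it (at 0.1 m/s 3 N more).
- lid (a joint): Lid angle, rad: 0 shut and caught, 1.4 fully open at its stop (front raised), down to -0.085 while pressed in. Push-push catch: press a shut lid in to the stop and let go, and it is freed and rises by itself to 1.4 in about 3 s; swing it down, press in to the stop and let go, and it is held at 0. A press that ends too early changes nothing: shut stays shut, open springs open.
- lid_press (a point): Centre of the top of the round grey press pad (30 mm across) on the lid: 155 mm from the hinge axis, 25 mm from the lid's front edge, 8 mm off the plane through the axis; 141 mm up when shut. It must go in 4 to 12 mm past shut to trip the catch; how far differs and cannot be seen. The push stays near 6 N until, about 1 mm past the tripping point, a firm stop makes it rise steeply.
- latch (a point): Inside the front wall at mid width, 117 mm up: where the tongue under the lid (25 mm wide, 38 mm long, 163 mm from the hinge axis) enters the catch housing, which is 34 mm wide, stands 17 mm into the box and reaches from 61 to 110 mm up. Keep it free.
- garlic: Garlic bulb, pale, ribbed, about 53 mm across and 52 mm high, 20 to 40 g, upright on the worktop left of the chopping board. Origin: centre of its underside; z up.
- lemon: Yellow lemon, 71 x 53 x 51 mm, lying behind the garlic; a bystander, to be left alone. Origin: centre of its underside.
- onion: Red onion, 84 mm across, 82 mm high, on the chopping board; a bystander, to be left alone. Origin: centre of its underside.
- timer: Round red and white kitchen timer, 65 mm across, 55 mm high, near the front edge of the worktop; a bystander, to be left alone. Origin: centre of its underside.
There are look-alikes about, which are no part of the job. Leave any blue or purple look-alike of the garlic alone.

How it is judged (in metres and radians):
On the way, in this order (a step that is already met when the one before it is completed fails the run):
1. the catch has been pressed free and the lid has sprung open (value of joint lid above 1.1 rad), for 0.2 s.
2. the garlic bulb lies in the open caddy, let go (x of garlic in the frame of caddy between -0.08 and 0.08 m and y of garlic in the frame of caddy between -0.09 and 0.09 m and z of garlic in the frame of caddy between 0 and 0.085 m and value of joint lid above 0.9 rad and contact force between garlic and the fingers below 0.1 N and linear speed of garlic below 0.05 m/s), for 0.2 s.
At the end, for the whole second after the job is handed in: The lid is held shut by its catch with nothing touching it (joint within -0.015 and 0.02 rad of shut, still), and the garlic bulb lies at rest inside the caddy (x of garlic in the frame of caddy between -0.08 and 0.08 m and y of garlic in the frame of caddy between -0.09 and 0.09 m and z of garlic in the frame of caddy between 0 and 0.085 m and value of joint lid between -0.015 and 0.02 rad and velocity of joint lid between -0.03 and 0.03 rad/s and linear speed of garlic below 0.05 m/s).
It fails at once if the robot pushes on the caddy or its lid with more than 14 N (contact force between any of the fingers, the arm and caddy above 14 N).
It fails at once if the lemon is moved by more than 30 mm (distance of lemon from where it was at the start of the episode above 0.03 m).
It fails at once if the onion is moved by more than 30 mm (distance of onion from where it was at the start of the episode above 0.03 m).
It fails at once if the timer is moved by more than 30 mm (distance of timer from where it was at the start of the episode above 0.03 m).
It also fails if it takes over 72 s, if anything falls off the work surface, if the arm or the gripper's body presses on something with over 40 N, if the wrist force passes 120 N, or if a joint passes its speed limit or range.

ROBOT

A 6-joint arm with a two-finger parallel gripper is mounted at the origin on a cart in front of the work surface, level with it; the furniture and walls round the work are solid. World frame = base frame: x ahead of the robot, y to its left, z up, the work surface at z = 0. Lengths are in mm, angles in degrees, forces in N, time in s.
With the tool pointing down it reaches from about 225 to 875 mm from the base axis. Payload 3.4 kg.
Tool frame: the origin (TCP) lies midway between the tips of the shut fingers; the grasp point (between the pads) lies bot.tcp_to_grasp behind it (bot.tcp_to_grasp is the distance from the TCP to the grasp point, in mm); z points along the fingers, y is the line along which they close (so a half turn about z gives the same grasp; the last joint's range is limited). The gripper opens to 85 mm and grips with 20 to 120 N. Pads are 22 mm wide; open, the fingers measure 114 mm over their backs; the gripper's body (76 mm by 85 mm) begins 54 mm behind the grasp point. The pads swing forward as they close: fully open they stand 13 mm farther back than shut.
Start: joints at [-79.527, 15.808, 86.224, -0, 77.962, -6.933], TCP at [172.009, -548.704, 231.328] pointing down, gripper open.
Joint ranges: [-165.64, 165.64], [-43.16, 119.46], [12.63, 154.43], [-67.54, 247.53], [6.08, 155.33], [-154.97, 154.97]. Speed limits (degrees/s): [147.25, 147.25, 180, 180, 180, 180].

INTERFACE

Orientations are given as [roll, pitch, yaw] about the fixed x, y, z axes, in that order (R = Rz(yaw) Ry(pitch) Rx(roll)).
In Python, from workcell import bot gives the robot as it stands.
- The arm moves only by the tool jog_arm, never from a script. Its argument "motion" is a list of rows, each a list of 7 numbers: the shift along the tool's x, y, z in mm, then the turn, a rotation vector about the tool's x, y, z in degrees, then the opening, from -1 (shut) to 1 (fully open), so that 0 is half open. A call has 1 to 5 rows; each row shifts and turns the commanded pose from where the row before left it, along the tool's axes as they then stand; what a row does not reach is not made up. A row lasts 1/10 s, in which the tool goes at most 50 mm and 8.59 degrees, less where a joint would pass 70% of its speed; a pose out of reach is approached as far as the arm can. A call is refused whole if a number of a shift passes 50 or a number of a turn 8.59, either way. A call with a gripper value outside its range is refused whole. The fingers move at their own pace and stop on an object; "newtons" is the grip in N (left out, the last holds). Time passes only in rows, so rows that do not move let the fingers close. It gives the time, the measured TCP pose, the force, the opening and the grip force at its end, in the units of the state.
- bot.state(): the state, without advancing time (a new reading comes with each control period).
- bot.read_camera(name): name is "scene" or "top"; returns a dict with "image" (480x640x3 uint8, blue, green, red), "intrinsics" (3x3 intrinsics, pixels), "origin" and "attitude" of the camera in the world. Camera axes: x right, y down, z forward; pixel columns grow to the right and rows downward; lengths in mm; the calibration is good to about 2 mm. A picture is of the moment at which its call begins. There is no depth.
- bot.finish_job(): hands the job in; it is judged then, once.
Trained networks look in the newest picture that a camera, given by its name, has taken for a name from the list of things; names that differ only in an ending like _2 or _b are one class to them, and where a whole thing is asked for, a point or a joint stands for the part that bears it (a point fixed in the world has none). Each returns a list of dicts, best first, with "conf" (0 to 1); they miss things now and then, are a little off and sometimes report something else, mostly with a low value. They report only what shows in the picture. A call takes as long as a camera call. They do not tell look-alikes from the thing itself.
- bot.silhouettes(label, camera): "region" (480x640 bool, what is visible of it) and "rect" ([left, top, right, bottom] in pixels, round what is visible of it).
The state is a dict: "time_s": time; "joints": joint angles; "joint_velocities": joint speeds; "joint_torque": joint torques, N m; "ee_pos": TCP position; "tcp_rot": TCP orientation; "ft_force": force on the tool from outside, world axes, zero at the start; "ft_torque": the same for the moment, N m; "grip_width": opening from 0.0 (shut) to 1.0 (fully open); "grip_force": force on a finger pad.
Only numpy, scipy, OpenCV 4.12 (cv2) and the standard library are available. Lean on these libraries where they do the work, as an engineer would, in place of code of your own. Each camera call takes 0.05 s, during which the arm holds its last target. There are 200 camera calls.

## Working session

There is one attempt and no reset: what is moved stays moved. The work goes in short steps, Python scripts to look and compute and a tool call to move; the robot and the scene stay as the last step left them, time stands still between calls to the robot, and variables do not carry over. Pictures are saved under pics/ and viewed, at most 10 in all, crops included, and the job is handed in when it is done.

Besides the shell and the picture viewer there is one more tool, called after "Emit:" as name(argument=value, ...) on one line, values as JSON. jog_arm: Moves the arm, as the interface text tells. Its arguments: {"type":"object","properties":{"motion":{"type":"array"},"newtons":{"type":"number"}},"required":["motion"]}

```bash
mkdir -p pics; ls
python3 - <<'E'
from workcell import bot
import cv2,numpy as np
print(bot.state(), bot.tcp_to_grasp)
ims=[]
for c in("scene","top"):
    d=bot.read_camera(c); cv2.imwrite(f"pics/{c}0.png",d["image"]); print(c,d["intrinsics"],d["origin"],d["attitude"])
    for n in("caddy","lid_press","garlic","lemon","onion","timer","lid"):
        try:
            for r in bot.silhouettes(n,c):
                m=r["region"]; v,u=np.nonzero(m); print(n,round(r["conf"],2),r["rect"],round(u.mean(),1),round(v.mean(),1),m.sum())
        except Exception as e: print(n,e)
E
```

```text
pics
{'time_s': 0.0, 'joints': array([-7.95270943e+01,  1.58468252e+01,  8.62964146e+01,  9.99288247e-04,
        7.79624768e+01, -6.93221775e+00]), 'joint_velocities': array([0.05675057, 0.05337308, 0.03022615, 0.11930956, 0.00201088,
       0.07964554]), 'joint_torque': array([ 4.65169542e-04, -4.16765249e+01, -2.45801729e+01,  7.33752336e-05,
        1.08628583e-02,  1.00577125e-06]), 'ee_pos': array([ 171.9045761 , -548.13390631,  230.43934494]), 'tcp_rot': array([-1.79895174e+02, -1.37292524e-02,  1.74049016e+01]), 'ft_force': array([-0.10906276,  0.40838696,  0.22357337]), 'ft_torque': array([-0.06074339, -0.00919281,  0.023358  ]), 'grip_force': 0.0, 'grip_width': 0.9994489847121792} 18.700000000000003
scene [[449.01678887   0.         320.64310895]
 [  0.         449.01678887 240.0879381 ]
 [  0.           0.           1.        ]] [-338.25433904  381.0615734   736.51743512] [-123.08158077    0.94008804 -117.55313956]
caddy 0.74 [188.7, 230.4, 295.1, 341.4] 245.9 285.8 8037
garlic 0.81 [318.1, 278.0, 340.0, 292.0] 329.3 286.5 290
garlic 0.8 [341.4, 253.5, 360.8, 270.5] 347.6 
[... 380 characters left out ...]
0.           0.           1.        ]] [ 455.141119    -25.111811   1147.32354521] [-178.66697556   -1.58949475  -91.24731321]
caddy 0.94 [144.9, 184.8, 255.7, 298.5] 200.3 241.5 11234
lid_press 0.56 [144.3, 183.0, 253.9, 298.4] 199.8 241.1 10716
garlic 0.92 [294.9, 246.1, 316.7, 273.1] 308.2 259.3 461
garlic 0.74 [342.1, 211.6, 366.2, 236.5] 353.1 226.0 417
garlic 0.69 [286.0, 205.6, 306.6, 226.7] 294.9 215.2 467
onion 0.78 [448.0, 197.1, 492.8, 242.0] 470.8 220.2 1291
timer 0.98 [339.3, 279.2, 374.5, 308.2] 356.2 293.7 804
timer 0.58 [143.3, 181.7, 254.0, 301.8] 199.7 241.3 10727
timer 0.38 [339.8, 212.9, 367.0, 239.7] 352.8 225.5 453
lid 0.93 [145.3, 179.9, 254.6, 298.7] 199.5 241.3 10523
```

View pics/top0.png

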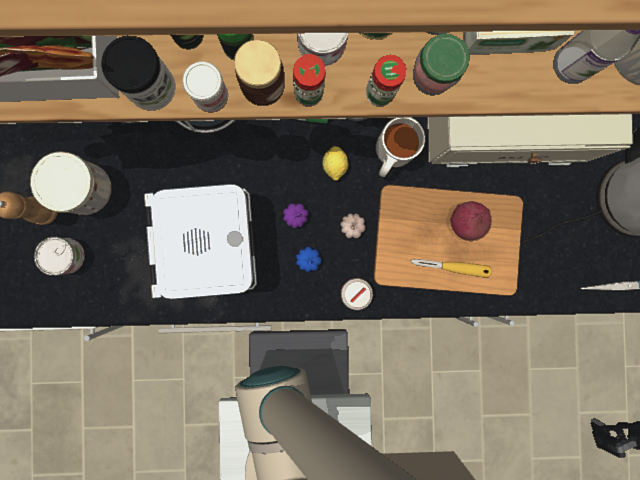

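View pics/scene0.png

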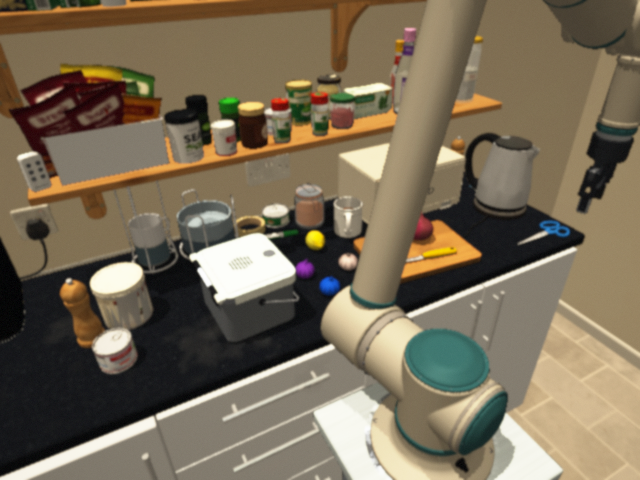

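```bash
python3 -c "
import cv2
a=cv2.imread('pics/top0.png')[170:310,135:395];cv2.imwrite('pics/crop.png',cv2.resize(a,(780,420),interpolation=2))"
```

```text
(no output)
```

View pics/crop.png

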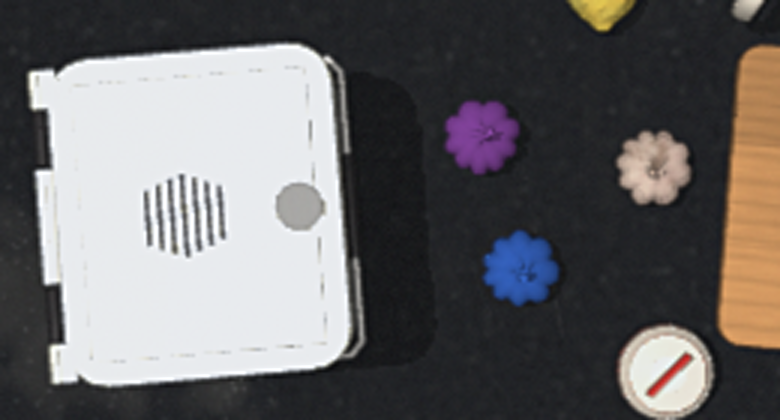

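The top view has three garlic look-alikes: purple (295,215), blue (308,259) and pale ribbed (353,226). The pale one is left of the board with the lemon behind it, so it is the garlic, and the crop confirms it. The press pad is at (235,239), the hinge side is at the left (+y), and the lid is shut.

```bash
cat > h.py <<'E'
import numpy as np
from scipy.spatial.transform import Rotation as Ro
from workcell import bot
def ray(d,u,v,z):
    R=Ro.from_euler('xyz',d["attitude"],degrees=True).as_matrix()
    r=R@np.linalg.inv(d["intrinsics"])@[u,v,1]; o=np.array(d["origin"]); return (o+r*(z-o[2])/r[2]).round(1)
def proj(d,p):
    R=Ro.from_euler('xyz',d["attitude"],degrees=True).as_matrix()
    q=d["intrinsics"]@R.T@(np.array(p)-d["origin"]); return (q[:2]/q[2]).round(1)
E
python3 - <<'E'
from h import *
import cv2
d=bot.read_camera("top"); s=bot.read_camera("scene")
im=d["image"].astype(int)
def blob(m,box):
    l,t,r,b=box; k=np.zeros(m.shape,bool); k[t:b,l:r]=m[t:b,l:r]; v,u=np.nonzero(k); return u.mean(),v.mean(),k.sum()
pad=blob((im.max(2)<190)&(im.min(2)>120),(222,226,250,252)); print("pad",pad)
P=ray(d,*pad[:2],141); print(P,proj(s,P))
g=blob(im.min(2)>90,(335,208,368,242)); print("garlic",g)
G=ray(d,*g[:2],28); print(G,proj(s,G))
m=max(bot.silhouettes("lid","top"),key=lambda r:r["conf"])["region"]
white=((im.min(2)>190)&m).astype(np.uint8)
c=max(cv2.findContours(white,0,1)[0],key=cv2.contourArea); print("rect",cv2.minAreaRect(c))
for u,v in((155,192),(238,185),(165,298),(250,294),(245,194),(251,284)): print(u,v,ray(d,u,v,139))
for n,u,v in(("purple",296,215),("blue",308,259),("timer",356,294),("lemon",336,164),("board",377,290),("onion",470,220)): print(n,ray(d,u,v,25))
E
```

```text
pad (np.float64(235.44843049327355), np.float64(238.55156950672645), np.int64(223))
[482.8  99.7 141. ] [268.8 254. ]
garlic (np.float64(352.56177156177154), np.float64(225.48951048951048), np.int64(429))
[ 507.9 -128.1   28. ] [347.2 260.4]
rect ((198.05484008789062, 241.4356231689453), (108.4535140991211, 99.80115509033203), 85.42607879638672)
155 192 [572.  246.4 139. ]
238 185 [582.2  93.4 139. ]
165 298 [376.1 231.1 139. ]
250 294 [379.8  75.  139. ]
245 194 [565.2  80.8 139. ]
251 284 [398.2  72.8 139. ]
purple [532.1 -11.6  25. ]
blue [440.6 -34.5  25. ]
timer [ 366.  -132.2   25. ]
lemon [636.6 -96.9  25. ]
board [ 373.2 -176.    25. ]
onion [ 514.4 -374.3   25. ]
```

Emit:
jog_arm(motion=[[0,0,0,0,0,-8.43,-1],[0,0,0,0,0,-8.43,-1],[0,0,0,0,0,-8.43,-1],[0,0,0,0,0,-8.43,-1],[0,0,0,0,0,-8.43,-1]], newtons=25)

```text
time_s: 1.45
ee_pos: [172.0, -548.7, 231.3]
tcp_rot: [180.0, 0.0, 59.9]
ft_force: [0.3, 0.9, 0.1]
grip_width: 0.14
grip_force: 0.0
```

Emit:
jog_arm(motion=[[0,0,0,0,0,-8.43,-1],[0,0,0,0,0,-8.43,-1],[0,0,0,0,0,-8.43,-1],[0,0,0,0,0,-8.43,-1],[40,0,0,0,0,0,-1]])

```text
time_s: 1.95
ee_pos: [169.9, -512.8, 230.7]
tcp_rot: [180.0, 0.2, 93.3]
ft_force: [-0.5, 1.3, 0.0]
grip_width: -0.004
grip_force: 0.0
```

Emit:
jog_arm(motion=[[45,29,0,0,0,0,-1],[45,29,0,0,0,0,-1],[45,29,0,0,0,0,-1],[45,29,0,0,0,0,-1],[45,29,0,0,0,0,-1]])

```text
time_s: 2.45
ee_pos: [293.5, -289.5, 231.5]
tcp_rot: [180.0, 0.0, 93.2]
ft_force: [2.0, -0.6, 0.3]
grip_width: -0.001
grip_force: 0.0
```

Emit:
jog_arm(motion=[[45,29,0,0,0,0,-1],[45,29,0,0,0,0,-1],[45,29,0,0,0,0,-1],[45,29,0,0,0,0,-1],[45,29,0,0,0,0,-1]])

```text
time_s: 2.95
ee_pos: [416.8, -71.8, 231.7]
tcp_rot: [179.9, 0.0, 93.3]
ft_force: [1.9, -1.2, 0.8]
grip_width: 0.003
grip_force: 0.0
```

Emit:
jog_arm(motion=[[45,29,10,0,0,0,-1],[45,29,10,0,0,0,-1],[45,0,10,0,0,0,-1],[0,0,10,0,0,0,-1],[0,0,0,0,0,0,-1]])

```text
time_s: 3.45
ee_pos: [460.7, 57.6, 191.6]
tcp_rot: [-179.8, 0.0, 93.5]
ft_force: [0.2, 0.2, -0.4]
grip_width: -0.003
grip_force: 0.0
```

Emit:
jog_arm(motion=[[41,24.5,0,0,0,0,-1],[0,0,15,0,0,0,-1],[0,0,12,0,0,0,-1],[0,0,8,0,0,0,-1],[0,0,0,0,0,0,-1]])

```text
time_s: 3.95
ee_pos: [482.8, 97.6, 156.8]
tcp_rot: [-179.8, 0.0, 93.2]
ft_force: [-0.1, 0.1, 0.5]
grip_width: -0.003
grip_force: 0.0
```

Run:
```python
from h import *
import cv2
d=bot.read_camera("scene"); s=bot.state(); print(s["ee_pos"],s["ft_force"],proj(d,s["ee_pos"]),proj(d,[482.8,99.7,141]))
cv2.imwrite("pics/p1.png",cv2.resize(d["image"][200:350,180:380],(800,600),interpolation=2))
```

```text
[483.50304446  97.88822372 157.53952451] [-0.57606952  0.30610997 -0.10380784] [268.9 247.7] [268.8 254. ]
```

View pics/p1.png

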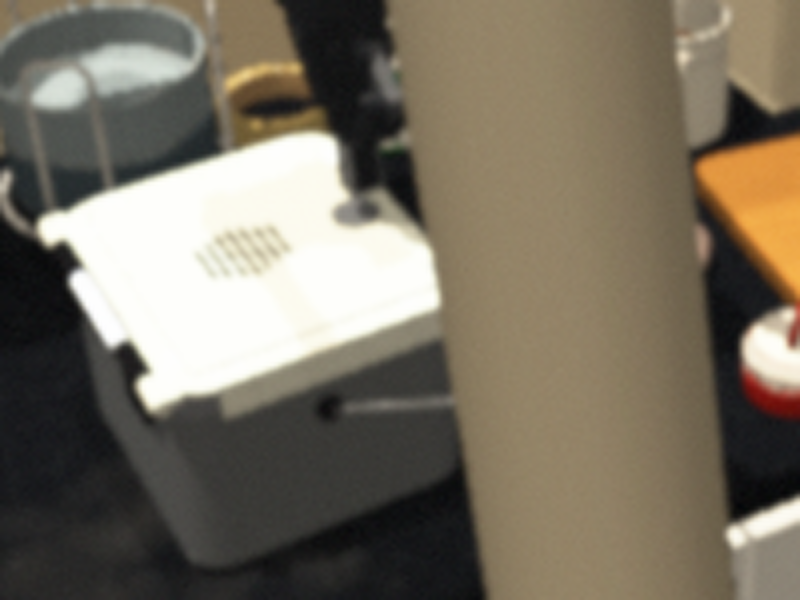

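The closed fingertips sit just above the grey pad, at about (360,210) in the crop. Pressing gently now.

Emit:
jog_arm(motion=[[2,0,5,0,0,0,-1],[0,0,4,0,0,0,-1],[0,0,3,0,0,0,-1],[0,0,0,0,0,0,-1]])

```text
time_s: 4.4
ee_pos: [483.7, 101.0, 145.5]
tcp_rot: [-180.0, 0.0, 93.3]
ft_force: [0.9, 0.4, -1.4]
grip_width: -0.0
grip_force: 0.0
```

Emit:
jog_arm(motion=[[0,0,1,0,0,0,-1],[0,0,1,0,0,0,-1],[0,0,1,0,0,0,-1],[0,0,0,0,0,0,-1],[0,0,0,0,0,0,-1]])

```text
time_s: 4.9
ee_pos: [484.0, 101.1, 142.9]
tcp_rot: [180.0, 0.0, 93.3]
ft_force: [-0.1, 0.3, 0.0]
grip_width: 0.003
grip_force: 0.0
```

Emit:
jog_arm(motion=[[0,0,0.5,0,0,0,-1],[0,0,0.5,0,0,0,-1],[0,0,0.5,0,0,0,-1],[0,0,0.5,0,0,0,-1],[0,0,0,0,0,0,-1]])

```text
time_s: 5.4
ee_pos: [484.1, 101.1, 141.3]
tcp_rot: [180.0, 0.0, 93.3]
ft_force: [-0.8, -0.3, 4.3]
grip_width: 0.004
grip_force: 2.2
```

Emit:
jog_arm(motion=[[0,0,0.5,0,0,0,-1],[0,0,0.5,0,0,0,-1],[0,0,0.5,0,0,0,-1],[0,0,0.5,0,0,0,-1],[0,0,0,0,0,0,-1]])

```text
time_s: 5.9
ee_pos: [484.1, 101.0, 139.3]
tcp_rot: [180.0, 0.0, 93.3]
ft_force: [-1.4, -1.5, 5.5]
grip_width: 0.001
grip_force: 2.6
```

Emit:
jog_arm(motion=[[0,0,0.5,0,0,0,-1],[0,0,0.5,0,0,0,-1],[0,0,0.5,0,0,0,-1],[0,0,0,0,0,0,-1],[0,0,0,0,0,0,-1]])

```text
time_s: 6.4
ee_pos: [484.1, 100.9, 137.8]
tcp_rot: [180.0, 0.0, 93.3]
ft_force: [-1.1, -0.5, 4.7]
grip_width: 0.002
grip_force: 2.6
```

Now small steps, one per call.

Emit:
jog_arm(motion=[[0,0,0.4,0,0,0,-1],[0,0,0.4,0,0,0,-1],[0,0,0,0,0,0,-1]])

```text
time_s: 6.7
ee_pos: [484.1, 100.9, 137.0]
tcp_rot: [180.0, 0.0, 93.3]
ft_force: [-1.2, -1.2, 6.0]
grip_width: 0.002
grip_force: 2.6
```

Emit:
jog_arm(motion=[[0,0,0.4,0,0,0,-1],[0,0,0.4,0,0,0,-1],[0,0,0,0,0,0,-1]])

```text
time_s: 7.0
ee_pos: [484.1, 100.9, 136.2]
tcp_rot: [180.0, 0.0, 93.3]
ft_force: [-0.6, -0.4, 5.5]
grip_width: -0.001
grip_force: 2.7
```

Emit:
jog_arm(motion=[[0,0,0.4,0,0,0,-1],[0,0,0.4,0,0,0,-1],[0,0,0,0,0,0,-1]])

```text
time_s: 7.3
ee_pos: [484.1, 100.9, 135.4]
tcp_rot: [180.0, 0.0, 93.3]
ft_force: [-1.7, -1.6, 5.5]
grip_width: 0.002
grip_force: 2.7
```

Emit:
jog_arm(motion=[[0,0,0.4,0,0,0,-1],[0,0,0.4,0,0,0,-1],[0,0,0,0,0,0,-1]])

```text
time_s: 7.6
ee_pos: [484.1, 100.9, 134.6]
tcp_rot: [180.0, 0.0, 93.3]
ft_force: [-0.6, 0.5, 5.3]
grip_width: -0.002
grip_force: 2.7
```

Emit:
jog_arm(motion=[[0,0,0.4,0,0,0,-1],[0,0,0.4,0,0,0,-1],[0,0,0,0,0,0,-1]])

```text
time_s: 7.9
ee_pos: [484.1, 100.8, 133.8]
tcp_rot: [180.0, 0.0, 93.3]
ft_force: [-0.0, -0.9, 5.4]
grip_width: -0.002
grip_force: 2.7
```

Emit:
jog_arm(motion=[[0,0,0.4,0,0,0,-1],[0,0,0.4,0,0,0,-1],[0,0,0,0,0,0,-1]])

```text
time_s: 8.2
ee_pos: [484.1, 100.9, 133.0]
tcp_rot: [180.0, 0.0, 93.3]
ft_force: [-1.8, -2.7, 5.3]
grip_width: 0.005
grip_force: 2.7
```

Emit:
jog_arm(motion=[[0,0,0.4,0,0,0,-1],[0,0,0.4,0,0,0,-1],[0,0,0,0,0,0,-1]])

```text
time_s: 8.5
ee_pos: [484.1, 100.8, 132.3]
tcp_rot: [180.0, 0.0, 93.3]
ft_force: [-1.2, -1.9, 6.3]
grip_width: -0.0
grip_force: 3.2
```

Emit:
jog_arm(motion=[[0,0,0.4,0,0,0,-1],[0,0,0,0,0,0,-1],[0,0,0,0,0,0,-1]])

```text
time_s: 8.8
ee_pos: [484.1, 100.9, 132.1]
tcp_rot: [180.0, 0.0, 93.3]
ft_force: [-1.2, -1.5, 6.9]
grip_width: 0.0
grip_force: 3.7
```

The stop is felt (force rising), so release and clear out toward −y.

Emit:
jog_arm(motion=[[-8,0,-30,0,0,0,-1],[-45,0,-20,0,0,0,-1],[-48,0,0,0,0,0,0.6],[-48,0,0,0,0,0,1],[-45,0,0,0,0,0,1]])

```text
time_s: 9.3
ee_pos: [495.1, -94.4, 181.3]
tcp_rot: [180.0, 0.0, 93.3]
ft_force: [1.0, 0.6, 0.0]
grip_width: 0.507
grip_force: 0.0
```

Emit:
jog_arm(motion=[[-35,11,20,0,0,0,1],[0,0,30,0,0,0,1],[0,0,20,0,0,0,1],[0,0,0,0,0,0,1],[0,0,0,0,0,0,1]])

```text
time_s: 9.8
ee_pos: [508.1, -126.9, 111.3]
tcp_rot: [-180.0, -0.0, 93.3]
ft_force: [-0.3, -1.0, 0.6]
grip_width: 1.003
grip_force: 0.0
```

Run:
```python
from h import *
import cv2
d=bot.read_camera("scene"); s=bot.state(); e=s["ee_pos"]; print(s["time_s"],e,proj(d,e),proj(d,[508,-128,0]))
t=bot.read_camera("top")
cv2.imwrite("pics/p2.png",np.hstack([cv2.resize(d["image"][170:350,180:400],(480,393),interpolation=2),cv2.resize(t["image"][160:320,130:260],(319,393))]))
```

```text
9.85 [ 508.75078393 -126.97884974  112.13242125] [347.2 234. ] [347.  268.7]
```

View pics/p2.png

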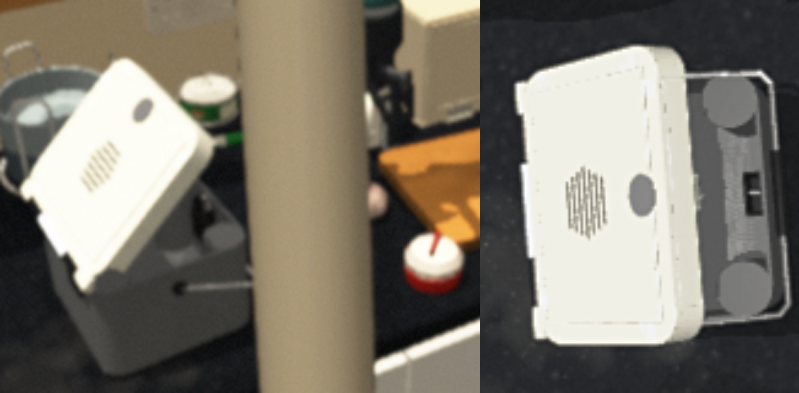

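The lid is rising (the catch let go). Lowering onto the garlic.

Emit:
jog_arm(motion=[[-1,0,40,0,0,0,1],[0,0,35,0,0,0,1],[0,0,20,0,0,0,1],[0,0,8,0,0,0,1],[0,0,0,0,0,0,1]])

```text
time_s: 10.4
ee_pos: [508.4, -127.8, 8.6]
tcp_rot: [180.0, 0.0, 93.3]
ft_force: [0.1, -0.4, -0.3]
grip_width: 0.997
grip_force: 0.0
```

Emit:
jog_arm(motion=[[0,0,0,0,0,0,-1],[0,0,0,0,0,0,-1],[0,0,0,0,0,0,-1],[0,0,0,0,0,0,-1],[0,0,0,0,0,0,-1]], newtons=25)

```text
time_s: 10.9
ee_pos: [509.1, -128.3, 10.1]
tcp_rot: [179.8, 0.1, 93.3]
ft_force: [-1.0, 0.7, 6.7]
grip_width: 0.564
grip_force: 25.2
```

Emit:
jog_arm(motion=[[0,0,0,0,0,0,-1],[0,0,-20,0,0,0,-1],[0,0,-40,0,0,0,-1],[0,0,-45,0,0,0,-1],[0,0,-45,0,0,0,-1]])

```text
time_s: 11.4
ee_pos: [507.9, -127.8, 160.7]
tcp_rot: [180.0, 0.0, 93.3]
ft_force: [1.1, -0.4, -0.7]
grip_width: 0.567
grip_force: 26.3
```

Run:
```python
from h import *
import cv2
d=bot.read_camera("scene"); s=bot.state(); e=s["ee_pos"]; print(s["time_s"],e,s["grip_width"],s["grip_force"])
t=bot.read_camera("top")
cv2.imwrite("pics/p3.png",np.hstack([cv2.resize(d["image"][170:350,180:400],(420,344),interpolation=2),cv2.resize(t["image"][160:320,130:300],(366,344))]))
```

```text
11.45 [ 512.49155337 -129.52931344  168.52092949] 0.5654348766509999 26.355288153645233
```

View pics/p3.png

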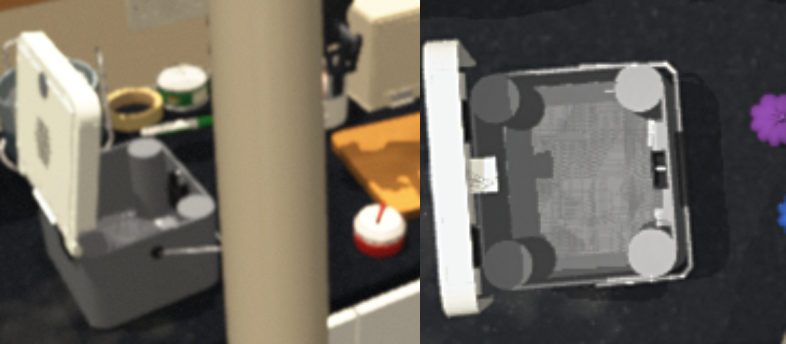

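The lid is fully open. Post-like fittings stand in the caddy's corners and its middle is clear, so I'll release just in front of centre, clear of the tongue and catch.

Emit:
jog_arm(motion=[[40,-2,-10,0,0,0,-1],[45,-2,0,0,0,0,-1],[45,-2,0,0,0,0,-1],[45,-2,0,0,0,0,-1],[45,-2,0,0,0,0,-1]])

```text
time_s: 12.0
ee_pos: [484.9, 92.7, 168.6]
tcp_rot: [180.0, 0.0, 93.2]
ft_force: [0.5, 0.7, -0.4]
grip_width: 0.565
grip_force: 26.3
```

Emit:
jog_arm(motion=[[35,-2,0,0,0,0,-1],[15,0,0,0,0,0,-1],[0,0,0,0,0,0,-1]])

```text
time_s: 12.3
ee_pos: [480.1, 142.9, 168.5]
tcp_rot: [180.0, -0.0, 93.5]
ft_force: [0.4, -0.5, -0.1]
grip_width: 0.567
grip_force: 26.3
```

Down to TCP z ≈ 42.

Emit:
jog_arm(motion=[[0,0,30,0,0,0,-1],[0,0,30,0,0,0,-1],[0,0,30,0,0,0,-1],[0,0,20,0,0,0,-1],[0,0,0,0,0,0,-1]])

```text
time_s: 12.8
ee_pos: [478.3, 139.5, 55.9]
tcp_rot: [-179.6, 0.1, 93.2]
ft_force: [-0.1, 0.2, -0.2]
grip_width: 0.57
grip_force: 26.3
```

Emit:
jog_arm(motion=[[0,0,12,0,0,0,-1],[0,0,4,0,0,0,-1],[0,0,0,0,0,0,-1]])

```text
time_s: 13.1
ee_pos: [480.9, 140.5, 42.8]
tcp_rot: [180.0, 0.0, 93.2]
ft_force: [-0.0, 0.4, -0.1]
grip_width: 0.565
grip_force: 26.3
```

Emit:
jog_arm(motion=[[0,0,0,0,0,0,0.5],[0,0,0,0,0,0,0.5],[0,0,0,0,0,0,0.5],[0,0,0,0,0,0,0.5],[0,0,0,0,0,0,0.5]])

```text
time_s: 13.6
ee_pos: [480.8, 141.0, 42.6]
tcp_rot: [180.0, 0.0, 93.3]
ft_force: [0.2, 0.3, 0.7]
grip_width: 0.75
grip_force: 0.0
```

Emit:
jog_arm(motion=[[0,0,-5,0,0,0,0.5],[0,0,-20,0,0,0,0.5],[0,0,-40,0,0,0,0.5],[0,0,-45,0,0,0,0.5],[0,0,-30,0,0,0,0.5]])

```text
time_s: 14.1
ee_pos: [481.7, 141.2, 185.7]
tcp_rot: [179.8, -0.0, 93.3]
ft_force: [0.4, 0.1, -0.3]
grip_width: 0.751
grip_force: 0.0
```

Emit:
jog_arm(motion=[[0,-1,-40,0,0,0,-1],[0,0,-40,0,0,0,-1],[0,0,-40,0,0,0,-1],[0,0,-40,0,0,0,-1],[0,0,0,0,0,0,-1]])

```text
time_s: 14.6
ee_pos: [482.1, 141.4, 348.8]
tcp_rot: [179.3, -0.1, 93.3]
ft_force: [-0.2, -0.2, 0.1]
grip_width: 0.003
grip_force: 0.0
```

Emit:
jog_arm(motion=[[40,0,0,0,0,0,-1],[40,0,0,0,0,0,-1],[40,0,0,0,0,0,-1],[24,0,0,0,0,0,-1],[0,0,0,0,0,0,-1]])

```text
time_s: 15.1
ee_pos: [470.6, 287.4, 341.2]
tcp_rot: [-179.9, -0.0, 93.5]
ft_force: [-0.1, -0.5, -0.8]
grip_width: -0.001
grip_force: 0.0
```

Run:
```python
from h import *
import cv2
d=bot.read_camera("scene"); s=bot.state(); e=s["ee_pos"]; print(s["time_s"],e,s["ft_force"])
t=bot.read_camera("top")
cv2.imwrite("pics/p4.png",np.hstack([cv2.resize(d["image"][130:330,160:360],(400,400),interpolation=2),cv2.resize(t["image"][160:320,100:260],(400,400))]))
h=np.array([254.4,133])
for th in np.linspace(1.4,0,15):
    c,q=np.cos(th),np.sin(th); p=h+155*np.array([-c,q])+(8+11*q)*np.array([q,c]); print(th.round(2),p.round(1))
```

```text
15.15 [470.76963404 285.61836751 341.38235835] [-0.46856664  0.05842608  0.14092822]
1.4 [246.6 288.9]
1.3 [230.9 287.3]
1.2 [215.2 284.1]
1.1 [200.  279.2]
1.0 [185.2 272.8]
0.9 [171.1 264.7]
0.8 [157.8 255.3]
0.7 [145.6 244.4]
0.6 [134.5 232.2]
0.5 [124.7 219. ]
0.4 [116.4 204.7]
0.3 [109.6 189.6]
0.2 [104.5 173.8]
0.1 [101.1 157.5]
0.0 [ 99.4 141. ]
```

View pics/p4.png

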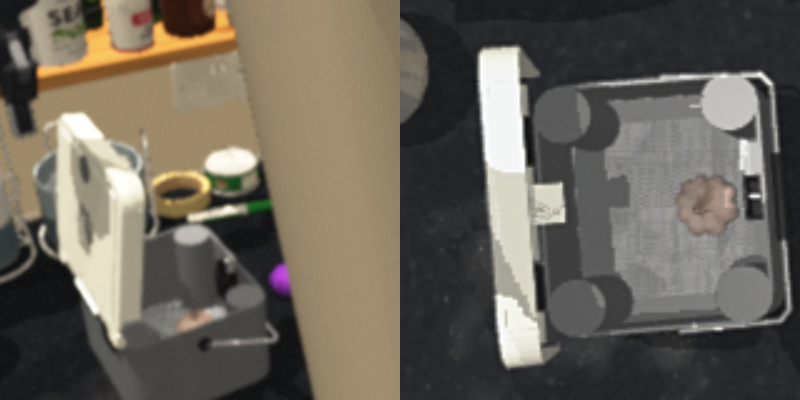

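The garlic rests upright on the caddy floor near the catch housing but clear of it, at about (707,205) in the combined picture. Lid is fully open. Now lower behind the lid and swing it down.

Emit:
jog_arm(motion=[[0,0,30,0,0,0,-1],[0,0,22,0,0,0,-1],[-15,0,0,0,0,0,-1],[-12,0,0,0,0,0,-1],[-8,0,0,0,0,0,-1]])

```text
time_s: 15.7
ee_pos: [474.3, 247.7, 292.0]
tcp_rot: [179.9, 0.0, 93.2]
ft_force: [0.2, 0.2, 0.7]
grip_width: 0.001
grip_force: 0.1
```

Emit:
jog_arm(motion=[[-8,0,0,0,0,0,-1],[-8,0,1,0,0,0,-1],[-8,0,1,0,0,0,-1],[-8,0,2,0,0,0,-1],[-8,0,2,0,0,0,-1]])

```text
time_s: 16.2
ee_pos: [476.0, 209.7, 284.4]
tcp_rot: [180.0, -0.1, 93.3]
ft_force: [0.6, 4.8, -1.6]
grip_width: -0.0
grip_force: 1.8
```

Emit:
jog_arm(motion=[[-8,0,3,0,0,0,-1],[-8,0,3,0,0,0,-1],[-8,0,3.5,0,0,0,-1],[-7,0,4,0,0,0,-1],[-7,0,4.5,0,0,0,-1]])

```text
time_s: 16.7
ee_pos: [477.7, 171.5, 266.2]
tcp_rot: [-180.0, -0.0, 93.3]
ft_force: [0.1, 5.3, -0.2]
grip_width: 0.004
grip_force: 2.1
```

Emit:
jog_arm(motion=[[-6.5,0,4.5,0,0,0,-1],[-6.5,0,5,0,0,0,-1],[-6,0,5,0,0,0,-1],[-6,0,5.5,0,0,0,-1],[0,0,0,0,0,0,-1]])

```text
time_s: 17.2
ee_pos: [478.8, 145.6, 245.8]
tcp_rot: [-179.9, 0.1, 93.2]
ft_force: [0.3, 3.3, 0.6]
grip_width: 0.004
grip_force: 1.1
```

Emit:
jog_arm(motion=[[-5.5,0,6,0,0,0,-1],[-5.5,0,6.5,0,0,0,-1],[-5,0,6.5,0,0,0,-1],[-5,0,6.5,0,0,0,-1],[0,0,0,0,0,0,-1]])

```text
time_s: 17.7
ee_pos: [480.2, 125.1, 219.7]
tcp_rot: [-179.9, 0.0, 93.2]
ft_force: [-1.3, 3.6, 1.8]
grip_width: -0.001
grip_force: 1.4
```

Emit:
jog_arm(motion=[[-4,0,7,0,0,0,-1],[-4,0,7,0,0,0,-1],[-3.5,0,7.5,0,0,0,-1],[-3.5,0,7.5,0,0,0,-1],[0,0,0,0,0,0,-1]])

```text
time_s: 18.2
ee_pos: [481.3, 110.4, 190.6]
tcp_rot: [-179.9, 0.0, 93.3]
ft_force: [-0.8, 2.7, 3.1]
grip_width: 0.004
grip_force: 1.6
```

Emit:
jog_arm(motion=[[-2.5,0,7,0,0,0,-1],[-2.5,0,7,0,0,0,-1],[-2,0,7,0,0,0,-1],[-1.5,0,6,0,0,0,-1],[-0.5,0,5,0,0,0,-1]])

```text
time_s: 18.7
ee_pos: [482.1, 101.9, 159.6]
tcp_rot: [180.0, 0.0, 93.3]
ft_force: [-2.8, 3.8, 5.2]
grip_width: 0.0
grip_force: 2.7
```

Emit:
jog_arm(motion=[[-0.5,0,5,0,0,0,-1],[0,0,4,0,0,0,-1],[0,0,3,0,0,0,-1],[0,0,2,0,0,0,-1],[0,0,0,0,0,0,-1]])

```text
time_s: 19.2
ee_pos: [482.2, 100.3, 145.7]
tcp_rot: [180.0, 0.1, 93.3]
ft_force: [-1.8, -0.3, 4.4]
grip_width: -0.001
grip_force: 2.3
```

Emit:
jog_arm(motion=[[0,0,2,0,0,0,-1],[0,0,2,0,0,0,-1],[0,0,2,0,0,0,-1],[0,0,1.5,0,0,0,-1],[0,0,0,0,0,0,-1]])

```text
time_s: 19.7
ee_pos: [482.2, 99.9, 138.5]
tcp_rot: [180.0, 0.2, 93.3]
ft_force: [-1.1, -1.7, 4.2]
grip_width: 0.002
grip_force: 2.6
```

Emit:
jog_arm(motion=[[0,0,0.5,0,0,0,-1],[0,0,0.5,0,0,0,-1],[0,0,0.5,0,0,0,-1],[0,0,0,0,0,0,-1],[0,0,0,0,0,0,-1]])

```text
time_s: 20.2
ee_pos: [482.2, 99.9, 137.1]
tcp_rot: [180.0, 0.2, 93.3]
ft_force: [-1.4, -1.5, 5.2]
grip_width: 0.001
grip_force: 2.7
```

Emit:
jog_arm(motion=[[0,0,0.5,0,0,0,-1],[0,0,0.5,0,0,0,-1],[0,0,0,0,0,0,-1]])

```text
time_s: 20.5
ee_pos: [482.2, 99.9, 136.1]
tcp_rot: [180.0, 0.2, 93.3]
ft_force: [-2.4, -2.2, 5.2]
grip_width: 0.001
grip_force: 2.7
```

Emit:
jog_arm(motion=[[0,0,0.5,0,0,0,-1],[0,0,0.5,0,0,0,-1],[0,0,0,0,0,0,-1]])

```text
time_s: 20.8
ee_pos: [482.3, 99.9, 135.1]
tcp_rot: [180.0, 0.2, 93.3]
ft_force: [-1.6, -2.4, 5.9]
grip_width: -0.001
grip_force: 2.7
```

Emit:
jog_arm(motion=[[0,0,0.5,0,0,0,-1],[0,0,0.5,0,0,0,-1],[0,0,0,0,0,0,-1]])

```text
time_s: 21.1
ee_pos: [482.2, 99.8, 134.1]
tcp_rot: [180.0, 0.2, 93.3]
ft_force: [-1.9, -1.2, 5.2]
grip_width: -0.001
grip_force: 2.7
```

Emit:
jog_arm(motion=[[0,0,0.5,0,0,0,-1],[0,0,0.5,0,0,0,-1],[0,0,0,0,0,0,-1]])

```text
time_s: 21.4
ee_pos: [482.3, 99.8, 133.1]
tcp_rot: [180.0, 0.2, 93.3]
ft_force: [-1.1, -2.8, 5.3]
grip_width: -0.001
grip_force: 2.7
```

Emit:
jog_arm(motion=[[0,0,0.4,0,0,0,-1],[0,0,0.4,0,0,0,-1],[0,0,0,0,0,0,-1]])

```text
time_s: 21.7
ee_pos: [482.2, 99.9, 132.3]
tcp_rot: [180.0, 0.2, 93.3]
ft_force: [-0.9, -2.0, 7.1]
grip_width: -0.004
grip_force: 3.0
```

Emit:
jog_arm(motion=[[0,0,0.4,0,0,0,-1],[0,0,0,0,0,0,-1],[0,0,0,0,0,0,-1]])

```text
time_s: 22.0
ee_pos: [482.3, 99.8, 132.1]
tcp_rot: [180.0, 0.2, 93.3]
ft_force: [-1.9, -1.4, 7.2]
grip_width: 0.003
grip_force: 3.4
```

Emit:
jog_arm(motion=[[0,0,0.2,0,0,0,-1],[0,0,0,0,0,0,-1]])

```text
time_s: 22.2
ee_pos: [482.3, 99.8, 132.0]
tcp_rot: [180.0, 0.2, 93.3]
ft_force: [-2.8, -2.0, 7.1]
grip_width: -0.002
grip_force: 3.7
```

Emit:
jog_arm(motion=[[0,0,-3,0,0,0,-1],[0,0,-4,0,0,0,-1],[0,0,-6,0,0,0,-1],[0,0,-20,0,0,0,-1],[0,0,-30,0,0,0,-1]])

```text
time_s: 22.7
ee_pos: [480.7, 101.7, 193.5]
tcp_rot: [-179.8, -0.0, 93.3]
ft_force: [0.8, 0.7, 0.5]
grip_width: 0.002
grip_force: 0.0
```

Emit:
jog_arm(motion=[[-45,0,-20,0,0,0,-1],[-45,0,0,0,0,0,-1],[-45,0,0,0,0,0,-1],[-30,0,0,0,0,0,-1],[0,0,0,0,0,0,-1]])

```text
time_s: 23.2
ee_pos: [492.1, -66.5, 214.4]
tcp_rot: [180.0, 0.1, 93.0]
ft_force: [-0.5, 0.8, 0.5]
grip_width: -0.001
grip_force: 0.0
```

Run:
```python
from h import *
import cv2
d=bot.read_camera("scene"); s=bot.state(); print(s["time_s"],s["ee_pos"],s["ft_force"])
t=bot.read_camera("top")
cv2.imwrite("pics/p5.png",np.hstack([cv2.resize(d["image"][180:380,160:360],(400,400),interpolation=2),cv2.resize(t["image"][140:320,120:400],(400,257))[:257] if 0 else cv2.resize(t["image"][140:320,120:400],(400,400))]))
im=t["image"].astype(int); k=(im.max(2)<190)&(im.min(2)>120); v,u=np.nonzero(k[226:252,222:250]); print(u.mean()+222,v.mean()+226)
```

```text
23.25 [491.63214164 -64.45466573 214.26599346] [-0.41060923  0.94423171  0.4918165 ]
235.42342342342343 238.5045045045045
```

View pics/p5.png

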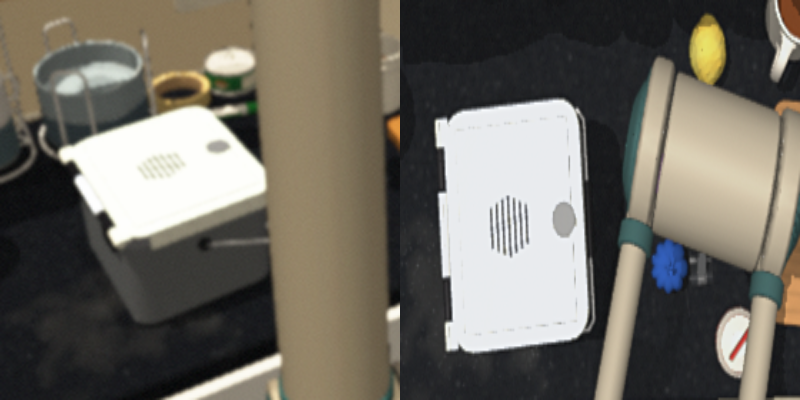

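The lid is shut. The pad is back at its original pixel (235.4, 238.5), and nothing is touching the lid one second after release. Lemon and timer are where they were.

```bash
python3 -c "
from workcell import bot
print(bot.finish_job())"
```

```text
the job is handed in; nothing more can be done
None
```

The garlic bulb is in the caddy with the lid pressed shut and held by its catch, and the job is handed in; the hand-in call returned no verdict.

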